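Wake and zero the bench scale

ROBOT

A 6-joint arm with a two-finger parallel gripper is mounted at the origin on a cart in front of the work surface, level with it; the furniture and walls round the work are solid. World frame = base frame: x ahead of the robot, y to its left, z up, the work surface at z = 0. Lengths are in mm, angles in rad, forces in N, time in s.
With the tool pointing down it reaches from about 400 to 925 mm from the base axis. Payload 12.5 kg.
Tool frame: the origin (TCP) lies on the front face of the gripper's body, between the roots of the fingers; the fingertips stand 78 mm ahead of it and the grasp point (between the pads) lies 59 mm ahead of it (env.nose_length is the distance from the TCP to the fingertips, in mm); z points along the fingers, y is the line along which they close (so a half turn about z gives the same grasp; the last joint's range is limited). The gripper opens to 95 mm and grips with 3 to 60 N. Pads are 20 mm wide; open, the fingers measure 119 mm over their backs; the gripper's body (75 mm by 180 mm) begins 59 mm behind the grasp point.
Start: joints at [-1.215, 0.491, 1.559, -0, 1.092, -0.106], TCP at [278.497, -559.533, 292.261] pointing down, gripper open.
Joint ranges: [-3.1, 3.1], [-0.84, 2.19], [0.05, 2.79], [-1.13, 4.28], [0.06, 2.93], [-2.69, 2.69]. Speed limits (rad/s): [2.22, 2.22, 2.79, 3.14, 3.14, 3.14].

INTERFACE

Orientations are given as [roll, pitch, yaw] about the fixed x, y, z axes, in that order (R = Rz(yaw) Ry(pitch) Rx(roll)).
In Python, from cell import env gives the robot as it stands.
- The arm moves only by the tool jog_arm, never from a script. Its argument "motion" is a list of rows, each a list of 7 numbers: the turn, a rotation vector about the tool's x, y, z in degrees, then the shift along the tool's x, y, z in mm, then the finger opening in mm, from 0 to 95.1. In form: [[wx, wy, wz, x, y, z, hand], ...]. A call has 1 to 10 rows; each row shifts and turns the commanded pose from where the row before left it, along the tool's axes as they then stand; what a row does not reach is not made up. A row lasts 1/8 s, in which the tool goes at most 62.5 mm and 10.7 degrees, less where a joint would pass 70% of its speed; a pose out of reach is approached as far as the arm can. A call is refused whole if a number of a shift passes 62.5 or a number of a turn 10.7, either way. A call with a gripper value outside its range is refused whole. The fingers move at their own pace and stop on an object; the grip force is fixed at half the most. Time passes only in rows, so rows that do not move let the fingers close. It gives the time, the measured TCP pose, the force, the opening and the grip force at its end, in the units of the state.
- env.state(): the state, without advancing time (a new reading comes with each control period).
- env.read_camera(name): name is "scene" or "top"; returns a dict with "color" (384x512x3 uint8, red, green, blue), "z_map" (384x512 float32, mm along the optical axis (not along the pixel's ray), 0 where there is no reading), "camera_matrix" (3x3 intrinsics, pixels), "k1" (the pictures are not rectified: a ray, as slopes to the right and down, at radius r is drawn at 1 + k1 r^2 times it, then the intrinsics apply), "world_to_cam" (4x4, takes a point from world to camera coordinates). Camera axes: x right, y up, looking along -z (the intrinsics and any distortion apply to the point x, -y, -z); pixel columns grow to the right and rows downward; lengths in mm; the calibration is good to about 2 mm. A picture is of the moment at which its call begins.
- env.job_done(): hands the job in; it is judged then, once.
Trained networks look in the newest picture that a camera, given by its name, has taken for a name from the list of things; names that differ only in an ending like _2 or _b are one class to them, and where a whole thing is asked for, a point or a joint stands for the part that bears it (a point fixed in the world has none). Each returns a list of dicts, best first, with "score" (0 to 1); they miss things now and then, are a little off and sometimes report something else, mostly with a low value. They report only what shows in the picture. A call takes as long as a camera call. They do not tell look-alikes from the thing itself.
- env.recognise(camera, thing): "location" ([column, row] in pixels, amid what is visible of it).
The state is a dict: "t": time; "joints": joint angles; "qvel": joint speeds; "tau": joint torques, N m; "eef_pos": TCP position; "tcp_rot": TCP orientation; "ft_force": force on the tool from outside, world axes, zero at the start; "moment": the same for the moment, N m; "opening": opening from 0.0 (shut) to 1.0 (fully open); "grip_force": force on a finger pad.
Only numpy, scipy, OpenCV 4.12 (cv2) and the standard library are available. Lean on these libraries where they do the work, as an engineer would, in place of code of your own. Each camera call takes 0.05 s, during which the arm holds its last target. There are 200 camera calls.

TASK

Get the bench scale ready for weighing with the dish on its pan: with the closed fingertips lightly press the round key fully down and let it come up (this wakes the scale), then in the same way press the long bar key (this zeroes it), and draw back clear of everything. Do not press the square key or lean on the casing or the pan, and leave the dish and the small things standing round the scale where they are.

Things in the scene. Friction and masses are not known exactly. Their poses are not given: they have to be found in the camera images.
- scale: Low grey bench scale, 230 (x) x 170 (y) x 30 mm high, fixed. Far half: round steel pan, 124 mm wide, top 42 mm over the bench, centre x = +42 mm; then a display; nearest the robot a black panel with three white keys in a row at x = -85, y = -52, 0, +52 mm; which key is where differs from run to run. Origin: centre of the underside, on the bench; +x points from the keys to the pan, z up.
- key_round_top (a point): Top centre of the scale's round key, 26 mm across. Its top stands 10 mm over the casing's key panel (40 mm over the bench) and sinks 5 mm when pressed fully down. z points up; x and y run as the scale's.
- key_bar_top (a point): Top centre of the scale's long bar key, 14 mm (x) by 36 mm (y). Its top stands 10 mm over the casing's key panel (40 mm over the bench) and sinks 5 mm when pressed fully down. z points up; x and y run as the scale's.
- key_square_top (a point): Top centre of the scale's square key, 22 x 22 mm; not to be pressed. Its top stands 10 mm over the casing's key panel (40 mm over the bench) and sinks 5 mm when pressed fully down. z points up; x and y run as the scale's.
- key_round (a joint): Travel of the round key in m: 0 up, 0.005 fully down. Spring: about 1 N to start it, 5.4 N at the bottom; it comes up again by itself. It counts as pressed from 0.003 on.
- key_bar (a joint): Travel of the long bar key in m: 0 up, 0.005 fully down. Spring: about 1 N to start it, 5.4 N at the bottom; it comes up again by itself. It counts as pressed from 0.003 on.
- key_square (a joint): Travel of the square key in m: 0 up, 0.005 fully down. Spring: about 1 N to start it, 5.4 N at the bottom; it comes up again by itself. It counts as pressed from 0.003 on.
- clamp_lamp: Black bench lamp, fixed, always in the same place: its thin level arm crosses high over the bench from right to left at x = 0.64, about 0.54 m over the bench, above the scale's pan, and bends down to a clamp at the right edge of the bench; keep the wrist and forearm below and short of it. Origin: a point under the bench, no use for the job.
- dish: White porcelain dish with round wells, 85 x 93 x 15 mm, loose on the scale's pan. Origin: centre of its underside (42 mm over the bench).
- vial: Clear vial with white cap, 37 mm across, 55 mm high, standing loose on the bench beside the scale. Origin: centre of its underside.
- bottle: Green dropper bottle with white nozzle, 33 mm across, 90 mm high, standing loose beside the scale. Origin: centre of its underside.
- tin: Shut round tin, 52 mm across, 18 mm high, loose beside the scale. Origin: centre of its underside.
- tweezers: Tweezers with a green grip, 129 mm long (its y), 16 mm wide, 10 mm high, lying loose beside the scale. Origin: centre of its underside.
Not all that is in view belongs to the job. Of the things that look like the vial, the middle-sized one is meant. Leave any pink look-alike of the dish alone.

How it is judged (in metres and radians):
On the way, in this order (a step that is already met when the one before it is completed fails the run):
1. the round key is pressed down (value of joint key_round above 0.003 m), for 0.1 s.
2. the round key has come up again (value of joint key_round below 0.001 m), for 0.1 s.
3. the long bar key is pressed down (value of joint key_bar above 0.003 m), for 0.1 s.
At the end, for the whole second after the job is handed in: All three keys are up again (within 1 mm); dish, vial, bottle, tin and tweezers are within 15 mm of where they stood; dish, vial and bottle are upright (value of joint each of key_round, key_bar, key_square below 0.001 m and distance of each of dish, vial, bottle, tin, tweezers from where it was at the start of the episode below 0.015 m and angle between each of dish, vial, bottle's own z axis and vertical below 0.15 rad); the robot touches nothing.
It fails at once if the square key is pressed (more than 1.5 mm) (value of joint key_square above 0.0015 m).
It fails at once if the round and bar keys are pressed together (value of joint each of key_round, key_bar above 0.0015 m).
It fails at once if the casing or the pan is pushed with more than 5 N (contact force between any of the fingers, the arm and scale above 5 N).
It fails at once if a key is pressed with more than 25 N, not lightly (contact force between any of the fingers, the arm and key_round above 25 N or contact force between any of the fingers, the arm and key_bar above 25 N).
It fails at once if the dish, vial, bottle, tin or tweezers are shifted by more than 15 mm or lifted (distance of any of dish, vial, bottle, tin, tweezers from where it was at the start of the episode above 0.015 m).
It also fails if it takes over 38 s, if anything falls off the work surface, if the arm or the gripper's body presses on something with over 40 N, if the wrist force passes 120 N, or if a joint passes its speed limit or range.

## Working session

There is one attempt and no reset: what is moved stays moved. The work goes in short steps, Python scripts to look and compute and a tool call to move; the robot and the scene stay as the last step left them, time stands still between calls to the robot, and variables do not carry over. Pictures are saved under pics/ and viewed, at most 10 in all, crops included, and the job is handed in when it is done.

Besides the shell and the picture viewer there is one more tool, called as name(argument=value, ...), one argument or row to a line, values as JSON. jog_arm: Moves the arm, as the interface text tells. Its arguments: {"type":"object","properties":{"motion":{"type":"array"}},"required":["motion"]}

```bash
mkdir -p pics
cat > h.py <<'E'
import numpy as np, cv2
from cell import env
def grab(n):
    return env.read_camera(n)
def world(c,px,z=None):
    """pixels -> world, by depth map, or on plane z"""
    K=c["camera_matrix"];k=c["k1"]
    u,v=px
    s=cv2.undistortPoints(np.array([[[u,v]]],float),K,np.array([k,0,0,0.])).ravel()
    T=np.linalg.inv(c["world_to_cam"])
    d=T[:3,:3]@np.array([s[0],-s[1],-1]);o=T[:3,3]
    if z is None:
        return o+d*c["z_map"][int(round(v)),int(round(u))]
    return o+d*(z-o[2])/d[2]
E
python3 - <<'E'
from h import *
for n in("top","scene"):
    c=grab(n); cv2.imwrite(f"pics/{n}0.png",c["color"][:,:,::-1])
    for t in("scale","key_round_top","key_bar_top","key_square_top","vial","bottle","dish","tin","tweezers"):
        for r in env.recognise(n,t)[:3]:
            p=r["location"]; print(n,t,round(r["score"],2),np.round(p),np.round(world(c,p)),np.round(world(c,p,40)))
s=env.state();print(s["t"],s["eef_pos"],s["tcp_rot"],env.nose_length)
E
```

```text
top scale 0.93 [302. 202.] [ 600. -286.   45.] [ 601. -286.   40.]
top key_round_top 0.42 [308. 226.] [ 543. -300.   41.] [ 544. -300.   40.]
top key_bar_top 0.4 [329. 229.] [ 535. -351.   42.] [ 536. -351.   40.]
top vial 0.68 [208. 238.] [509. -67.  76.] [514. -64.  40.]
top vial 0.66 [250. 212.] [ 575. -163.   53.] [ 578. -163.   40.]
top bottle 0.51 [355. 218.] [ 562. -412.   54.] [ 564. -415.   40.]
top dish 0.86 [139. 152.] [739. 123.   6.] [728. 115.  40.]
top dish 0.64 [301. 173.] [ 672. -286.   45.] [ 674. -287.   40.]
top tin 0.65 [354. 187.] [ 646. -419.   17.] [ 640. -415.   40.]
top tin 0.22 [301. 174.] [ 670. -286.   44.] [ 671. -286.   40.]
scene scale 0.86 [301. 172.] [ 593. -265.   31.] [ 584. -254.   40.]
scene key_round_top 0.65 [302. 173.] [ 589. -262.   31.] [ 581. -251.   40.]
scene key_round_top 0.43 [322. 173.] [ 546. -286.   39.] [ 545. -285.   40.]
scene key_bar_top 0.5 [244. 182.] [ 692. -167.    2.] [ 651. -129.   40.]
scene key_square_top 0.43 [317. 186.] [ 524. -240.   36.] [ 521. -235.   40.]
scene vial 0.83 [267. 219.] [497. -44.  65.] [519. -67.  40.]
scene vial 0.78 [297. 207.] [ 505. -145.   35.] [ 501. -140.   40.]
scene bottle 0.54 [348. 149.] [ 560. -412.   48.] [ 567. -424.   40.]
scene dish 0.83 [283. 146.] [ 682. -297.   56.] [ 700. -318.   40.]
scene dish 0.66 [137. 227.] [726. 117.   6.] [686. 134.  40.]
scene tin 0.64 [326. 146.] [ 640. -428.   20.] [ 619. -398.   40.]
scene tin 0.22 [319. 184.] [ 525. -246.   38.] [ 523. -243.   40.]
scene tweezers 0.52 [245. 183.] [ 687. -164.    2.] [ 646. -126.   40.]
1.0 [ 278.48903401 -559.54548709  292.26869653] [3.14146281e+00 1.55619739e-05 4.61745684e-01] 77.60000000000001
```

Run:
```python
from h import *
a=cv2.imread("pics/top0.png")[150:260,190:390]; b=cv2.imread("pics/scene0.png")[120:240,230:400]
a=cv2.resize(a,(800,440),interpolation=cv2.INTER_CUBIC)
cv2.imwrite("pics/topc.png",a); cv2.imwrite("pics/scenec.png",cv2.resize(b,None,fx=4.5,fy=4.5,interpolation=cv2.INTER_CUBIC))
```

```text
(no output)
```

View pics/topc.png

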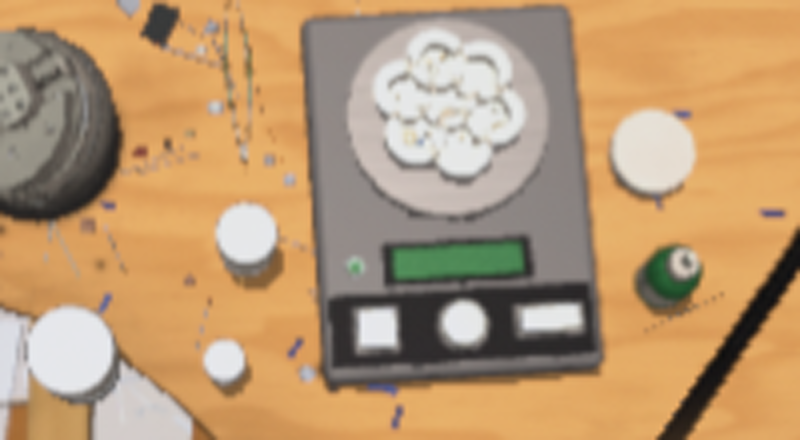

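View pics/scenec.png

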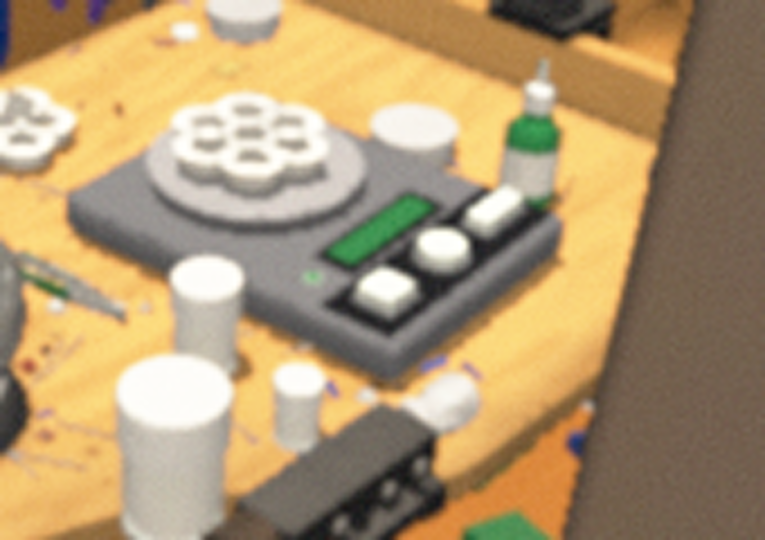

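View pics/scene0.png

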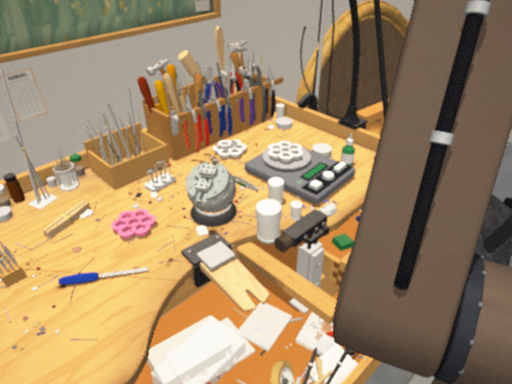

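The top crop shows the key row: square at about (284,232), round at (306,231), bar at (327,230). Both pictures agree on that order. The middle-sized vial is at (251,209), between the large jar at (208,238) and the small one at (246,240). I only need to stay clear of it. I'll refine the key centres and check the black bar on the right.

Run:
```python
from h import *
c=grab("top"); im=c["color"]; cv2.imwrite("pics/top1.png",im[:,:,::-1])
g=cv2.cvtColor(im,cv2.COLOR_RGB2GRAY)
for n,(u,v) in dict(sq=(284,232),rd=(306,231),bar=(327,230)).items():
    u0,v0=u-11,v-7
    w=np.clip(g[v0:v0+15,u0:u0+23].astype(float)-110,0,None)
    m=(w>0).astype(np.uint8); k,l=cv2.connectedComponents(m,connectivity=4); w=w*(l==l[7,11])
    yy,xx=np.mgrid[v0:v0+15,u0:u0+23]
    p=(np.sum(w*xx)/w.sum(),np.sum(w*yy)/w.sum()); print(n,np.round(p,2),(w>0).sum(),np.round(world(c,p,40),1),np.round(world(c,p),1))
for p in [(380,240),(370,250),(388,215),(400,210),(360,258),(100,60)]: print(p,np.round(world(c,p)))
print(np.round(np.linalg.inv(c["world_to_cam"])[:3,3]))
```

```text
sq [283.81 231.59] 115 [ 530.1 -242.8   40. ] [ 530.  -242.8   40.9]
rd [305.52 230.23] 117 [ 533.4 -294.6   40. ] [ 533.1 -294.4   42. ]
bar [327.27 228.94] 117 [ 536.5 -346.7   40. ] [ 536.7 -346.8   39. ]
(380, 240) [ 515. -484.   -2.]
(370, 250) [ 490. -458.   -2.]
(388, 215) [ 518. -416.  323.]
(400, 210) [ 585. -530.   29.]
(360, 258) [ 455. -395.  169.]
(100, 60) [999. 247.  15.]
[ 362. -175. 1173.]
```

View pics/top1.png

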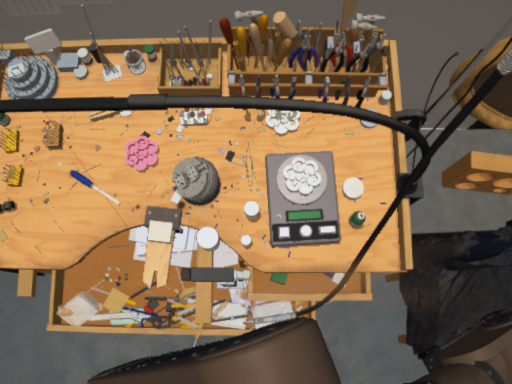

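The full top picture shows a black rod or cable running from (425,155) through (385,215) to (300,310), right between the gripper and the scale. I need its height before moving.

Run:
```python
from h import *
c=grab("top"); g=cv2.cvtColor(c["color"],cv2.COLOR_RGB2GRAY).astype(int); z=c["z_map"]
for v in list(range(100,312,10)):
    lo,hi=(340,440) if v<235 else (295,385)
    x=np.arange(lo,hi); 
    d=[u for u in x if g[v,u]<50 and z[v,u]>0]
    P=np.array([world(c,(u,v)) for u in d]); 
    if len(P): 
        i=P[:,2]>60; P=P[i]; 
        if len(P): j=np.argsort(P[:,2])[len(P)//2]; print(v,len(P),np.round(P[j]),np.round([P[:,2].min(),P[:,2].max()]), np.array(d)[i][[0,-1]])
c=grab("scene")
for p in [(355,60),(357,110),(378,60),(385,110),(330,60),(310,100),(320,228),(300,240)]: print(p,np.round(world(c,p)))
print(np.round(np.linalg.inv(c["world_to_cam"])[:3,3]))
```

```text
100 7 [ 836. -391.  112.] [107. 140.] [345 438]
110 3 [ 833. -598.   68.] [65. 70.] [424 429]
120 28 [ 629. -363.  504.] [477. 509.] [367 398]
130 26 [ 630. -416.  461.] [ 79. 473.] [394 433]
140 16 [ 628. -442.  421.] [397. 521.] [414 439]
150 16 [ 586. -437.  494.] [349. 501.] [421 436]
160 10 [ 577. -434.  474.] [291. 475.] [420 429]
170 12 [ 568. -440.  448.] [222. 450.] [413 424]
180 21 [ 643. -527.   98.] [ 61. 424.] [397 417]
190 17 [ 550. -422.  385.] [ 63. 399.] [399 415]
200 6 [ 537. -423.  367.] [363. 370.] [395 400]
210 6 [ 525. -422.  336.] [332. 340.] [388 393]
220 5 [ 512. -416.  306.] [299. 306.] [382 386]
230 5 [ 499. -410.  269.] [262. 274.] [375 379]
240 5 [ 484. -404.  234.] [233. 235.] [368 372]
250 6 [ 469. -401.  198.] [189. 199.] [361 366]
260 5 [ 452. -393.  156.] [148. 159.] [355 359]
(355, 60) [ 640. -514.  236.]
(357, 110) [ 1013. -1198.  -235.]
(378, 60) [ 1042. -1367.   -46.]
(385, 110) [ 472. -395.  190.]
(330, 60) [ 785. -612.  182.]
(310, 100) [ 72. 407. 570.]
(320, 228) [ 434. -136.   25.]
(300, 240) [414. -45.  63.]
[ 72. 407. 570.]
```

The black rod is a real obstacle. It slants in nearly one radial plane at azimuth about -40°, from r≈600 at z≈156 up to r≈734 at z≈500. I'll pull in to r≈450, swing past on the inside with the fingers closing, then turn the tool.

jog_arm(
  motion=[
    [0,0,0,-4,-41,-2,0],
    [0,0,0,-4,-41,-2,0],
    [0,0,0,-4,-41,-2,0],
    [0,0,0,-4,-41,-2,0],
    [0,0,0,46.5,-15,0,0],
    [0,0,0,46.5,-15,0,0],
    [0,0,0,46.5,-15,0,0],
    [0,0,0,46.5,-15,0,0],
    [0,0,0,46.5,-15,0,0],
    [0,0,0,46.5,-15,0,0],
  ],
)

```text
t: 2.4
eef_pos: [401.8, -213.7, 300.5]
tcp_rot: [3.141, -0.0, 0.462]
ft_force: [0.3, 0.0, 0.1]
opening: 0.023
grip_force: 0.0
```

jog_arm(
  motion=[
    [0,0,-8.25,0,0,0,0],
    [0,0,-8.25,0,0,0,0],
    [0,0,-8.25,0,0,0,0],
    [0,0,-8.25,0,0,0,0],
    [0,0,0,0,0,0,0],
    [0,0,0,0,0,0,0],
  ],
)

```text
t: 3.15
eef_pos: [400.8, -215.0, 300.3]
tcp_rot: [3.141, 0.0, 1.035]
ft_force: [-0.6, 0.0, -0.6]
opening: 0.005
grip_force: 0.0
```

Run:
```python
from h import *
s=env.state()
for k in("t","joints","eef_pos","tcp_rot","ft_force","opening"): print(k,np.round(s[k],3))
a=grab("top");b=grab("scene")
cv2.imwrite("pics/t2.png",a["color"][:,:,::-1]); cv2.imwrite("pics/both2.png",cv2.resize(np.hstack([a["color"],b["color"]]),(800,300),interpolation=cv2.INTER_AREA)[:,:,::-1])
```

```text
t 3.15
joints [-0.638  0.239  1.946 -0.     0.956 -0.102]
eef_pos [ 400.764 -214.979  300.303]
tcp_rot [3.141 0.    1.035]
ft_force [-0.555  0.036 -0.551]
opening 0.005
```

View pics/both2.png

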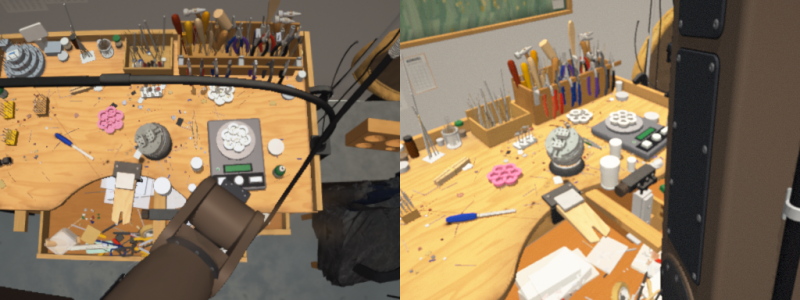

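The swing went past the rod without contact. In the left half the forearm sits beside the rod, in front of the keys, and it looks thick. I'll measure its envelope around the TCP against the rod.

Run:
```python
from h import *
c=grab("top"); s=env.state(); tcp=s["eef_pos"]; a=s["joints"][0]
z=c["z_map"]; P=[]
for v in range(130,384,2):
    for u in range(150,400,2):
        if z[v,u]>0:
            P.append(world(c,(u,v)))
P=np.array(P); 
e=np.array([np.cos(a),np.sin(a)]);l=np.array([-e[1],e[0]])
D=P-tcp; r=D[:,:2]@e; t=D[:,:2]@l; h=D[:,2]
for lo in range(20,520,40):
    m=(h>lo)&(h<=lo+40)&(abs(t)<150)&(r<200)
    if m.sum()>3: print(lo,m.sum(),"rad",np.round(np.percentile(r[m],[0,3,97,100])),"lat",np.round(np.percentile(t[m],[0,3,97,100])))
```

```text
20 135 rad [65. 65. 88. 91.] lat [-27. -25.  39.  41.]
100 24 rad [-48. -48. -44. -44.] lat [-39. -37.  27.  29.]
180 196 rad [-50. -45.  42.  44.] lat [-61. -52.  52.  64.]
220 1172 rad [-51. -36.  33.  39.] lat [-66. -58.  57.  65.]
260 890 rad [-120. -106.  -18.  -12.] lat [-62. -60.  59.  60.]
300 832 rad [-145. -123.  -69.  -65.] lat [-53. -46.  50.  58.]
340 866 rad [-171. -163. -109. -105.] lat [-42. -30.  57.  63.]
380 160 rad [-177. -174. -150. -148.] lat [ 6. 10. 49. 53.]
```

The wrist is ±66 mm wide at 180–260 mm above the TCP, so pressing the bar key with a vertical tool would graze the rod. I'll lean the tool's top 15° to the left (turn of -15° about tool y) and touch with the lower left fingertip edge.

jog_arm(
  motion=[
    [0,-5,0,0,0,0,0],
    [0,-5,0,0,0,0,0],
    [0,-5,0,0,0,0,0],
    [0,0,0,0,0,0,0],
  ],
)

```text
t: 3.8
eef_pos: [401.1, -214.4, 300.1]
tcp_rot: [-3.141, 0.261, 1.038]
ft_force: [0.5, 0.7, -0.5]
opening: 0.006
grip_force: 0.0
```

```bash
cat >> h.py <<'E'
from scipy.spatial.transform import Rotation
def tip(s):
    R=Rotation.from_euler("xyz",s["tcp_rot"]).as_matrix()
    return R, np.array(s["eef_pos"])+R@np.array([10,0,env.nose_length])
RD=np.array([533.4,-294.6,40]); BAR=np.array([536.5,-346.7,40])
def go(target):
    s=env.state(); R,c=tip(s); d=np.array(target)-c
    print("t",s["t"],"q",np.round(s["joints"],2),"edge",np.round(c,1),"F",np.round(s["ft_force"],1),"world d",np.round(d,1),"tool d",np.round(R.T@d,1),"up in tool",np.round(R.T@[0,0,1],3))
E
python3 -c "
from h import *
go(RD+[0,0,30])"
```

```text
t 3.8 q [-0.53  0.26  1.95 -0.32  0.97  0.19] edge [ 395.8 -223.4  222.5] F [ 0.5  0.7 -0.5] world d [ 137.6  -71.2 -152.5] tool d [ 47.6 154.8 145.1] up in tool [-0.258 -0.    -0.966]
```

jog_arm(
  motion=[
    [0,0,0,9.5,31,29,0],
    [0,0,0,9.5,31,29,0],
    [0,0,0,9.5,31,29,0],
    [0,0,0,9.5,31,29,0],
    [0,0,0,9.5,31,29,0],
    [0,0,0,0,0,0,0],
    [0,0,0,0,0,0,0],
  ],
)

```text
t: 4.68
eef_pos: [538.0, -286.5, 148.3]
tcp_rot: [-3.141, 0.261, 1.037]
ft_force: [-0.5, -0.2, -0.0]
opening: 0.008
grip_force: 0.0
```

Run:
```python
from h import *
go(RD+[0,0,5])
a=grab("top")["color"][130:330,200:440];b=grab("scene")["color"][100:250,230:410]
cv2.imwrite("pics/t3.png",np.hstack([cv2.resize(a,(400,333)),cv2.resize(b,(400,333))])[:,:,::-1])
```

```text
t 4.675 q [-0.52  0.65  1.72 -0.37  0.8   0.28] edge [ 532.7 -295.5   70.7] F [-0.5 -0.2 -0. ] world d [  0.7   0.9 -25.7] tool d [ 7.7  0.2 24.6] up in tool [-0.258 -0.    -0.966]
```

View pics/t3.png

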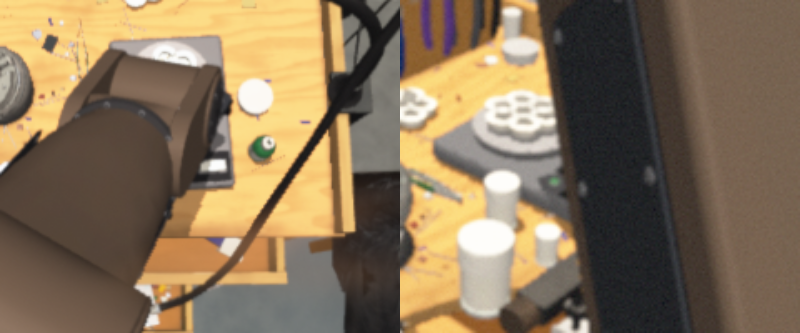

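In the top view the hand is over the keys, clear of the rod (px ~(300,150) in the crop) and the bottle. The scene view is blocked by the forearm, so I'll go down in small steps and watch the force.

jog_arm(
  motion=[
    [0,0,0,3.8,0,12.3,0],
    [0,0,0,3.8,0,12.3,0],
    [0,0,0,0,0,0,0],
    [0,0,0,0,0,0,0],
  ],
)

```text
t: 5.28
eef_pos: [539.1, -285.7, 122.1]
tcp_rot: [-3.141, 0.262, 1.038]
ft_force: [1.1, 0.1, 0.1]
opening: 0.002
grip_force: 0.0
```

jog_arm(
  motion=[
    [0,0,0,0.75,0,2.9,0],
    [0,0,0,0,0,0,0],
    [0,0,0,0,0,0,0],
  ],
)

```text
t: 5.65
eef_pos: [539.0, -285.7, 119.3]
tcp_rot: [3.141, 0.262, 1.038]
ft_force: [-0.3, -0.2, 0.1]
opening: 0.008
grip_force: 0.0
```

jog_arm(
  motion=[
    [0,0,0,0.5,0,1.9,0],
    [0,0,0,0,0,0,0],
    [0,0,0,0,0,0,0],
  ],
)

```text
t: 6.02
eef_pos: [539.1, -285.8, 117.3]
tcp_rot: [3.141, 0.262, 1.038]
ft_force: [1.3, 0.2, 1.0]
opening: 0.007
grip_force: 0.7
```

jog_arm(
  motion=[
    [0,0,0,0.25,0,1,0],
    [0,0,0,0,0,0,0],
    [0,0,0,0,0,0,0],
  ],
)

```text
t: 6.4
eef_pos: [539.1, -285.8, 116.3]
tcp_rot: [3.141, 0.262, 1.038]
ft_force: [0.2, -0.5, 2.8]
opening: 0.005
grip_force: 1.1
```

Contact at the expected height, with the force rising.

jog_arm(
  motion=[
    [0,0,0,0.4,0,1.5,0],
    [0,0,0,0,0,0,0],
    [0,0,0,0,0,0,0],
  ],
)

```text
t: 6.78
eef_pos: [539.1, -285.8, 114.7]
tcp_rot: [3.141, 0.262, 1.038]
ft_force: [1.4, -0.0, 3.0]
opening: 0.007
grip_force: 1.8
```

jog_arm(
  motion=[
    [0,0,0,0.25,0,1,0],
    [0,0,0,0,0,0,0],
    [0,0,0,0,0,0,0],
  ],
)

```text
t: 7.15
eef_pos: [539.0, -285.8, 113.6]
tcp_rot: [3.141, 0.262, 1.038]
ft_force: [1.0, -0.3, 4.8]
opening: 0.006
grip_force: 2.2
```

jog_arm(
  motion=[
    [0,0,0,0.2,0,0.8,0],
    [0,0,0,0,0,0,0],
    [0,0,0,0,0,0,0],
  ],
)

```text
t: 7.52
eef_pos: [539.0, -285.8, 112.8]
tcp_rot: [3.141, 0.262, 1.038]
ft_force: [-0.1, 0.1, 5.6]
opening: 0.003
grip_force: 2.6
```

jog_arm(
  motion=[
    [0,0,0,0.1,0,0.4,0],
    [0,0,0,0,0,0,0],
    [0,0,0,0,0,0,0],
  ],
)

```text
t: 7.9
eef_pos: [539.1, -285.8, 112.6]
tcp_rot: [3.141, 0.262, 1.038]
ft_force: [1.1, 0.8, 7.8]
opening: 0.005
grip_force: 3.6
```

The key has bottomed at 7.8 N. Now lift and measure the offset to the bar.

jog_arm(
  motion=[
    [0,0,0,-2.6,0,-9.7,0],
    [0,0,0,-3.9,0,-14.5,0],
    [0,0,0,0,0,0,0],
    [0,0,0,0,0,0,0],
  ],
)

```text
t: 8.4
eef_pos: [538.8, -285.7, 137.4]
tcp_rot: [-3.141, 0.262, 1.038]
ft_force: [0.8, -0.4, 0.4]
opening: 0.003
grip_force: 0.0
```

```bash
python3 -c "
from h import *
go(BAR+[0,0,20])"
```

```text
t 8.4 q [-0.51  0.67  1.73 -0.37  0.78  0.29] edge [ 533.5 -294.7   59.9] F [ 0.8 -0.4  0.4] world d [  3.  -52.    0.1] tool d [-41.8  29.   11. ] up in tool [-0.259 -0.    -0.966]
```

jog_arm(
  motion=[
    [0,0,0,-14,9.7,3.7,0],
    [0,0,0,-14,9.7,3.7,0],
    [0,0,0,-13.8,9.6,3.6,0],
    [0,0,0,0,0,0,0],
    [0,0,0,0,0,0,0],
  ],
)

```text
t: 9.02
eef_pos: [541.8, -337.7, 137.4]
tcp_rot: [-3.141, 0.262, 1.037]
ft_force: [-0.3, -0.3, -0.3]
opening: 0.004
grip_force: 0.0
```

jog_arm(
  motion=[
    [0,0,0,2,0,7.2,0],
    [0,0,0,2,0,7.2,0],
    [0,0,0,0,0,0,0],
    [0,0,0,0,0,0,0],
  ],
)

```text
t: 9.52
eef_pos: [542.1, -337.5, 122.6]
tcp_rot: [-3.142, 0.262, 1.038]
ft_force: [-0.2, -1.0, 0.0]
opening: 0.001
grip_force: 0.0
```

Run:
```python
from h import *
go(BAR)
a=grab("top")["color"][130:330,200:440]
cv2.imwrite("pics/t4.png",cv2.resize(a,(720,600))[:,:,::-1])
```

```text
t 9.525 q [-0.58  0.72  1.67 -0.38  0.78  0.22] edge [ 536.8 -346.5   45.1] F [-0.2 -1.   0. ] world d [-0.3 -0.2 -5.1] tool d [ 1.  -0.2  5. ] up in tool [-0.259 -0.    -0.966]
```

View pics/t4.png

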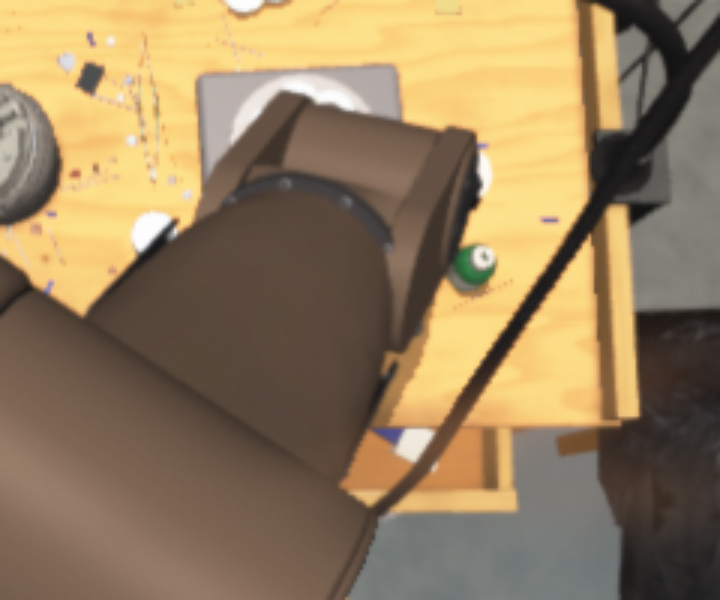

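The hand is over the bar key and the bottle at (470,265) stands untouched. The rod still shows a gap beside the wrist, and the forces are near zero, so I'll press.

jog_arm(
  motion=[
    [0,0,0,1.5,0,5.8,0],
    [0,0,0,0,0,0,0],
    [0,0,0,0,0,0,0],
  ],
)

```text
t: 9.95
eef_pos: [542.1, -337.8, 116.8]
tcp_rot: [3.141, 0.262, 1.038]
ft_force: [0.2, -0.3, 1.6]
opening: 0.002
grip_force: 0.9
```

jog_arm(
  motion=[
    [0,0,0,0.5,0,1.9,0],
    [0,0,0,0,0,0,0],
    [0,0,0,0,0,0,0],
  ],
)

```text
t: 10.32
eef_pos: [542.1, -337.7, 114.9]
tcp_rot: [3.141, 0.262, 1.038]
ft_force: [0.7, -0.6, 3.0]
opening: 0.007
grip_force: 1.7
```

jog_arm(
  motion=[
    [0,0,0,0.25,0,1,0],
    [0,0,0,0,0,0,0],
    [0,0,0,0,0,0,0],
  ],
)

```text
t: 10.7
eef_pos: [542.1, -337.8, 113.8]
tcp_rot: [3.141, 0.262, 1.038]
ft_force: [0.7, -0.8, 4.3]
opening: 0.002
grip_force: 2.2
```

jog_arm(
  motion=[
    [0,0,0,0.25,0,0.9,0],
    [0,0,0,0,0,0,0],
    [0,0,0,0,0,0,0],
  ],
)

```text
t: 11.08
eef_pos: [542.1, -337.8, 112.8]
tcp_rot: [3.141, 0.262, 1.038]
ft_force: [2.1, -0.1, 5.7]
opening: 0.006
grip_force: 2.6
```

jog_arm(
  motion=[
    [0,0,0,0.1,0,0.4,0],
    [0,0,0,0,0,0,0],
    [0,0,0,0,0,0,0],
  ],
)

```text
t: 11.45
eef_pos: [542.1, -337.8, 112.6]
tcp_rot: [3.141, 0.262, 1.038]
ft_force: [1.1, 0.3, 7.5]
opening: 0.004
grip_force: 3.6
```

The bar key has bottomed too. Draw back by the way I came.

jog_arm(
  motion=[
    [0,0,0,-2.6,0,-9.7,0],
    [0,0,0,-3.9,0,-14.5,0],
    [0,0,0,21,-14.5,-5.5,0],
    [0,0,0,21,-14.5,-5.5,0],
    [0,0,0,-9.5,-31,-29,0],
    [0,0,0,-9.5,-31,-29,0],
    [0,0,0,-9.5,-31,-29,0],
    [0,0,0,-9.5,-31,-29,0],
    [0,0,0,0,0,0,0],
    [0,0,0,0,0,0,0],
  ],
)

```text
t: 12.7
eef_pos: [429.2, -228.5, 259.0]
tcp_rot: [3.141, 0.262, 1.037]
ft_force: [-0.9, -0.8, 0.2]
opening: 0.003
grip_force: 0.0
```

Run:
```python
from h import *
c=grab("top"); s=env.state(); print(s["t"],s["ft_force"],s["qvel"])
for t in("vial","bottle","tin","dish"):
    print(t,[np.round(world(c,r["location"],40)) for r in env.recognise("top",t)[:2]])
cv2.imwrite("pics/t5.png",cv2.resize(c["color"][130:330,200:440],(720,600))[:,:,::-1])
```

```text
12.75 [-0.5170111  -0.96790898 -0.75136332] [-0.00080034  0.01659339 -0.00108011  0.00062538  0.00023937  0.00014299]
vial [array([ 588., -166.,   40.])]
bottle []
tin [array([ 636., -413.,   40.])]
dish [array([725., 117.,  40.]), array([ 673., -286.,   40.])]
```

View pics/t5.png

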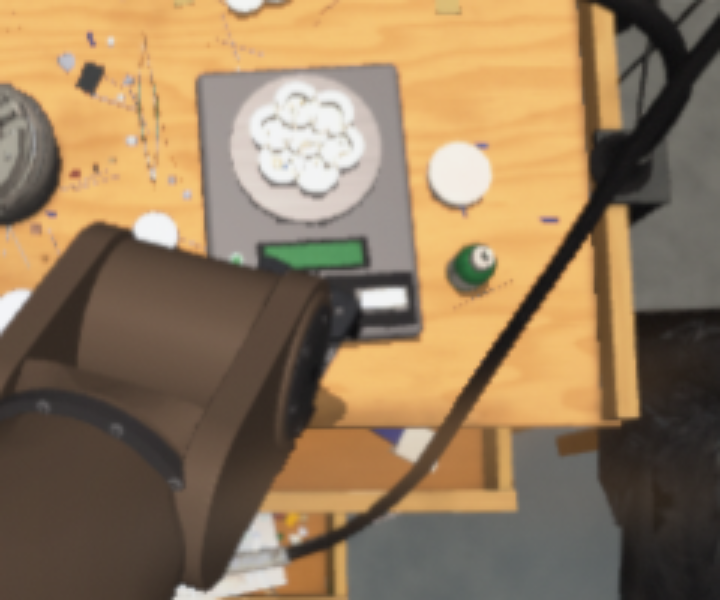

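The dish, tin and bottle stand where they were. The vial, half hidden behind the wrist at (155,232), looks unmoved too. The arm is clear of everything, so I'm handing in.

```bash
python3 -c "
from cell import env
print(env.job_done())"
```

```text
the job is handed in; nothing more can be done
None
```

I pressed the round key and then the bar key fully down, each peaking just under 8 N, drew the arm back clear and handed the job in at about 12.8 s; the hand-in gave no verdict. In the last picture the dish, tin and bottle stood where they were, and the half-hidden vial looked unmoved; I did not check the tweezers separately.

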